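Fetch the lens case from behind the bottles

TASK

The black lens case is needed for the aviator frame in the job tray, but three bottles stand in front of it: first set all three upright on the black rubber mat, then take the case and lay it flat in the middle of the empty compartment of the green job tray, lengthwise. Then put each bottle back upright in the middle of the coaster of its own colour. Do not tip a bottle over and do not disturb the frame in the tray.

Things in the scene. Friction and masses are not known exactly. Their poses are not given: they have to be found in the camera images.
- bottle_blue_center (a point): white plastic bottle with a blue screw cap, standing upright, 140 mm tall, body 42 mm diameter, with a band of the cap's colour round it; this point is on its axis half-way up (top 70 mm above this point), z up along the axis. The cap is 28 mm in diameter and takes up the top 30 mm; below it a 6 mm long, 22 mm wide neck and then a sloping shoulder. It can be gripped by the cap from above. 0.1 to 0.3 kg. It starts standing in the middle of the blue coaster.
- bottle_yellow_center (a point): amber glass bottle with a yellow screw cap, standing upright, 128 mm tall, body 42 mm diameter, with a band of the cap's colour round it; this point is on its axis half-way up (top 64 mm above this point), z up along the axis. The cap is 28 mm in diameter and takes up the top 30 mm; below it a 6 mm long, 22 mm wide neck and then a sloping shoulder. It can be gripped by the cap from above. 0.1 to 0.3 kg. It starts standing in the middle of the yellow coaster.
- bottle_red_center (a point): bare grey metal flask with a red screw cap, standing upright, 116 mm tall, body 42 mm diameter, with a band of the cap's colour round it; this point is on its axis half-way up (top 58 mm above this point), z up along the axis. The cap is 28 mm in diameter and takes up the top 30 mm; below it a 6 mm long, 22 mm wide neck and then a sloping shoulder. It can be gripped by the cap from above. 0.1 to 0.3 kg. It starts standing in the middle of the red coaster.
- coaster_blue: fixed blue plastic coaster, a disc 52 mm in diameter and 4 mm thick lying on a low wooden board; origin at the centre of its underside, z up. Its upper face is 12 mm above the bench. The three coasters make a straight row, 56 mm from centre to centre, along the robot's side of the board, parallel (within about 0.05 rad) to the long side of the black case behind them; which colour is in which of the three places changes.
- coaster_yellow: fixed yellow plastic coaster, a disc 52 mm in diameter and 4 mm thick lying on a low wooden board; origin at the centre of its underside, z up. Its upper face is 12 mm above the bench. The three coasters make a straight row, 56 mm from centre to centre, along the robot's side of the board, parallel (within about 0.05 rad) to the long side of the black case behind them; which colour is in which of the three places changes.
- coaster_red: fixed red plastic coaster, a disc 52 mm in diameter and 4 mm thick lying on a low wooden board; origin at the centre of its underside, z up. Its upper face is 12 mm above the bench. The three coasters make a straight row, 56 mm from centre to centre, along the robot's side of the board, parallel (within about 0.05 rad) to the long side of the black case behind them; which colour is in which of the three places changes.
- case_center (a point): glossy black bakelite lens case with a rounded body and a small brass clasp, 46 mm (its x) by 120 mm (its y) by 34 mm high; this point is at its centre, 17 mm above its underside. About 0.12 kg. It starts lying flat on the wooden board (8 mm thick), close behind the row of bottles: about 11 mm of clear space between it and them, too little for a finger; on its far side 40 mm are clear up to the board's back lip, which stands 16 mm above the bench.
- mat: fixed flat black rubber mat with two thin grey lines, 240 mm (its x) by 120 mm (its y), 3 mm thick, bare at the start: the side area for things set aside; origin at the centre of its underside, z up. It lies to the left or to the right of the wooden board, the job tray on the other side.
- tray_bay (a point): centre of the floor of the larger, empty compartment of the fixed green job tray (floor 3 mm above the bench). The compartment is 120 mm (this x) by 160 mm (this y, its length) inside, its walls rise 15 mm above its floor. Beyond its +x wall is the tray's narrower compartment with the silver frame.
- frame: silver wire aviator spectacle frame without lenses, 140 mm by 45 mm, about 15 mm high, light and loose, lying flat in the narrow compartment of the job tray; origin at the centre of its underside. It is to be left alone.
Mind the look-alikes: they are no part of the job. Leave any purple or turquoise look-alike of the part that bears bottle_red_center alone.

How it is judged:
By the outcome, as a careful person would: the job done as asked, in the order asked, and still so for the second after the job is handed in, with the robot touching nothing.
It also fails if it takes over 144 s, if anything falls off the work surface, if the arm or the gripper's body presses on something with over 40 N, if the wrist force passes 120 N, or if a joint passes its speed limit or range.

ROBOT

A 6-joint arm with a two-finger parallel gripper is mounted at the origin on the work surface. World frame = base frame: x ahead of the robot, y to its left, z up, the work surface at z = 0. Lengths are in m, angles in rad, forces in N, time in s.
With the tool pointing down it reaches from about 0.375 to 0.925 m from the base axis. Payload 5.7 kg.
Tool frame: the origin (TCP) lies midway between the tips of the shut fingers; the grasp point (between the pads) lies 19 mm behind it; z points along the fingers, y is the line along which they close (so a half turn about z gives the same grasp; the last joint's range is limited). The gripper opens to 88 mm and grips with 3 to 60 N. Pads are 20 mm wide; open, the fingers measure 115 mm over their backs; the gripper's body (75 mm by 178 mm) begins 61 mm behind the grasp point.
Start: joints at [-1.248, 0.359, 1.51, -0, 1.272, -0.115], TCP at [0.254, -0.543, 0.223] pointing down, gripper open.
Joint ranges: [-2.97, 2.97], [-1.01, 2.36], [0.21, 2.38], [-0.96, 4.11], [0.2, 2.71], [-2.98, 2.98]. Speed limits (rad/s): [2.39, 2.39, 3.14, 3.14, 3.14, 3.14].

INTERFACE

Orientations are given as a unit quaternion [x, y, z, w].
In Python, from bench import move_ptp, servo_line, goto_joints, move_gripper, sleep, inverse_kinematics, capture, PlanningError, close_job, spot_in, silhouettes, current_clock, current_joint_pos, current_qvel, current_joint_torque, current_position, current_orientation, current_force, current_torque, current_finger_gap, current_grip_force gives the robot as it stands. Calls block until the motion is done:
- move_ptp(position, orientation): joint-space move of the TCP to a pose.
- servo_line(position, orientation=None, rate=0.15, contact_N=None): straight line of the TCP; orientation=None keeps the orientation; rate is the mean speed in m/s. With contact_N (N) it stops when the force on the tool has changed by that much, and returns True; else False.
- goto_joints(angles): joint-space move.
- move_gripper(opening): finger opening in m; the grip force is fixed at half the most; returns when the fingers have stopped.
- sleep(seconds).
- inverse_kinematics(position, orientation): joint angles nearest the present ones, or None.
- capture(name): name is "side" or "top" or "wrist"; returns a dict with "image" (480x640x3 uint8, blue, green, red), "range_z" (480x640 float32, m along the optical axis (not along the pixel's ray), 0 where there is no reading), "intrinsics" (3x3 intrinsics, pixels), "R" (3x3) and "t" (3): a world point X has camera coordinates R X + t. Camera axes: x right, y down, z forward; pixel columns grow to the right and rows downward; lengths in m; the calibration is good to about 2 mm. A picture is of the moment at which its call begins.
A pose or a line that the arm cannot do raises PlanningError and nothing moves.
- close_job(): hands the job in; it is judged then, once.
Trained networks look in the newest picture that a camera, given by its name, has taken for a name from the list of things; names that differ only in an ending like _2 or _b are one class to them, and where a whole thing is asked for, a point or a joint stands for the part that bears it (a point fixed in the world has none). Each returns a list of dicts, best first, with "conf" (0 to 1); they miss things now and then, are a little off and sometimes report something else, mostly with a low value. They report only what shows in the picture. A call takes as long as a camera call. They do not tell look-alikes from the thing itself.
- spot_in(camera, query): "xy" ([column, row] in pixels, amid what is visible of it).
- silhouettes(camera, query): "region" (480x640 bool, what is visible of it) and "xy" ([column, row] in pixels, amid what is visible of it).
Readings, each from a call of its own:
- current_clock(): time.
- current_joint_pos(): joint angles.
- current_qvel(): joint speeds.
- current_joint_torque(): joint torques, N m.
- current_position(): TCP position.
- current_orientation(): TCP orientation.
- current_force(): force on the tool from outside, world axes, zero at the start.
- current_torque(): the same for the moment, N m.
- current_finger_gap(): finger opening in m.
- current_grip_force(): force on a finger pad.
Only numpy, scipy, OpenCV 4.12 (cv2) and the standard library are available. Lean on these libraries where they do the work, as an engineer would, in place of code of your own. Each camera call takes 0.05 s, during which the arm holds its last target. There are 200 camera calls.

## Working session

There is one attempt and no reset: what is moved stays moved. The work goes in short steps, each a Python script; the robot and the scene stay as the last script left them, time stands still between calls to the robot, and variables do not carry over. Pictures are saved under pics/ and viewed, at most 14 in all, crops included, and the job is handed in when it is done.

```bash
mkdir -p pics; ls
cat > h.py <<'E'
import numpy as np, cv2
from bench import *
def px2w(c,u,v,z=None):
    "pixel -> world, using depth z along axis"
    K,R,t=c["intrinsics"],c["R"],c["t"]
    d=np.linalg.inv(K)@np.stack([np.ravel(u),np.ravel(v),np.ones(np.size(u))])
    return (R.T@(d*np.ravel(z)-np.reshape(t,(3,1)))).T
def cloud(c):
    v,u=np.mgrid[:480,:640]
    return px2w(c,u,v,c["range_z"]).reshape(480,640,3)
def proj(c,X):
    p=c["intrinsics"]@(c["R"]@np.asarray(X,float)+np.ravel(c["t"])); return p[:2]/p[2]
E
python3 - <<'E'
from h import *
for n in("top","side"):
    c=capture(n); cv2.imwrite(f"pics/{n}0.png",c["image"]); P=cloud(c)
    print(n,"cam at",-c["R"].T@np.ravel(c["t"]))
    for q in["bottle_blue_center","bottle_yellow_center","bottle_red_center","case_center","mat","coaster_blue","coaster_yellow","coaster_red","frame","tray_bay"]:
        for s in silhouettes(n,q)[:4]:
            r=s["region"]&(c["range_z"]>0); p=P[r]
            if len(p)<5: print(q,s["conf"],s["xy"],"few");continue
            hi=p[p[:,2]>np.percentile(p[:,2],98)-.004]
            print(q,round(s["conf"],2),np.round(s["xy"]),len(p),"med",np.median(p,0).round(3),"ztop",np.percentile(p[:,2],98).round(3),"topmean",hi[:,:2].mean(0).round(3))
E
```

```text
pics
top cam at [0.41473833 0.00896476 1.08913775]
bottle_blue_center 0.77 [275. 227.] 477 med [0.512 0.079 0.114] ztop 0.155 topmean [0.518 0.084]
bottle_yellow_center 0.97 [303. 220.] 456 med [0.515 0.027 0.103] ztop 0.143 topmean [0.521 0.029]
bottle_red_center 0.91 [387. 248.] 446 med [ 0.465 -0.123  0.08 ] ztop 0.12 topmean [ 0.468 -0.13 ]
bottle_red_center 0.79 [331. 279.] 380 med [ 0.406 -0.024  0.113] ztop 0.12 topmean [ 0.404 -0.025]
bottle_red_center 0.57 [333. 219.] 445 med [ 0.52  -0.027  0.092] ztop 0.131 topmean [ 0.525 -0.028]
bottle_red_center 0.17 [304. 194.] 1364 med [0.576 0.028 0.041] ztop 0.046 topmean [0.578 0.028]
case_center 0.77 [304. 195.] 1405 med [0.576 0.028 0.041] ztop 0.046 topmean [0.578 0.028]
mat 0.74 [461. 230.] 6918 med [ 0.51  -0.287  0.004] ztop 0.008 topmean [ 0.508 -0.287]
mat 0.4 [166. 247.] 8635 med [0.486 0.303 0.004] ztop 0.02 topmean [0.5 0.3]
coaster_blue 0.51 [272.0, 235.3] few
coaster_blue 0.27 [330. 232.] 69 med [ 0.51  -0.026  0.013] ztop 0.017 topmean [ 0.513 -0.026]
coaster_yellow 0.46 [310. 231.] 92 med [0.506 0.016 0.013] ztop 0.0
[... 778 characters left out ...]
4  0.069] ztop 0.117 topmean [ 0.469 -0.134]
bottle_red_center 0.57 [259. 278.] 1393 med [ 0.405 -0.04   0.067] ztop 0.117 topmean [ 0.406 -0.029]
case_center 0.85 [353. 256.] 1094 med [ 0.58  -0.005  0.041] ztop 0.044 topmean [0.579 0.017]
mat 0.66 [375. 428.] 15322 med [ 0.508 -0.294  0.004] ztop 0.006 topmean [ 0.51  -0.293]
coaster_blue 0.22 [333. 259.] 1352 med [ 0.523 -0.043  0.079] ztop 0.129 topmean [ 0.527 -0.032]
coaster_yellow 0.39 [311. 267.] 60 med [0.504 0.014 0.012] ztop 0.015 topmean [0.505 0.016]
coaster_red 0.48 [333. 290.] 73 med [ 0.524 -0.051  0.012] ztop 0.014 topmean [ 0.526 -0.049]
tray_bay 0.71 [267. 182.] 3753 med [0.474 0.306 0.004] ztop 0.019 topmean [0.485 0.295]
```

Run:
```python
import cv2
a=cv2.imread("pics/top0.png");cv2.imwrite("pics/topc.png",cv2.resize(a[120:360,90:550],None,fx=1.7,fy=1.7))
b=cv2.imread("pics/side0.png");cv2.imwrite("pics/sidec.png",cv2.resize(b[150:400,180:480],None,fx=2.4,fy=2.4))
```

```text
(no output)
```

View pics/topc.png

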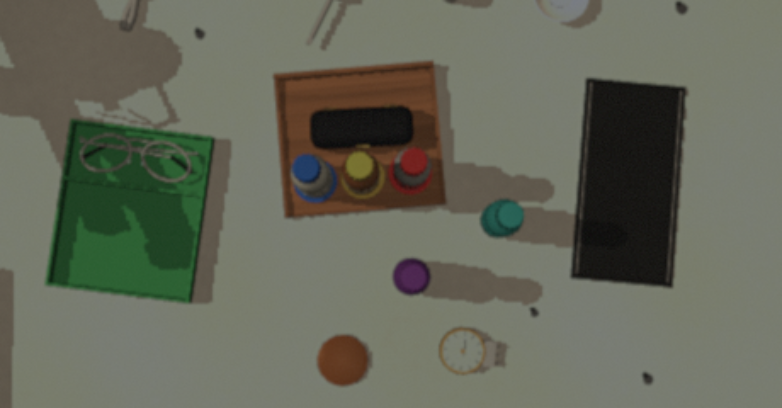

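View pics/sidec.png

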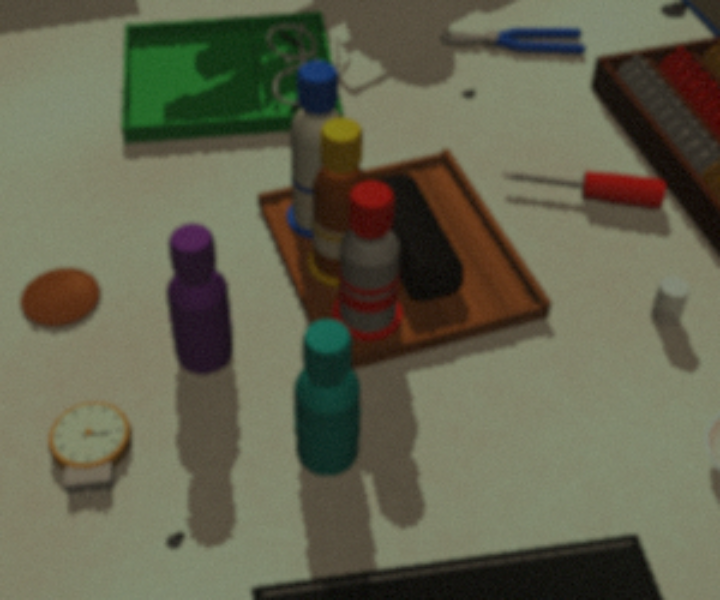

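The red bottle has three candidates in the top image: purple (331,279), turquoise (387,248), and the grey flask with a red cap on its red coaster (333,219). Only the last matches the description, and the enlarged crops confirm it. The mat is on the right and the tray on the left. Next I'll measure with the wrist camera.

```bash
cat >> h.py <<'E'
from scipy.spatial.transform import Rotation as Ro
from scipy.optimize import least_squares
def quat(a):
    "tool down, closing axis along world angle a (rad); half-turn picked for small q6"
    s,c=np.sin(a),np.cos(a)
    return Ro.from_matrix(np.array([[-s,c,0],[c,s,0],[0,0,-1.]])).as_quat() if 1 else 0
def best(p,a):
    o=[(abs(q[5]),k) for k in(0,np.pi) if (q:=inverse_kinematics(p,quat(a+k))) is not None]
    return quat(a+min(o)[1])
def rect(p):
    (c,(w,h),ang)=cv2.minAreaRect((p[:,:2]*1000).astype(np.float32))
    return np.array(c)/1000,(w,h),ang
E
python3 - <<'E'
from h import *
print(current_clock())
def cap(c,q,n):
    P=cloud(c)
    for s in silhouettes(n,q)[:4]:
        r=s["region"]&(c["range_z"]>0); p=P[r]
        if len(p)<20: continue
        zt=np.percentile(p[:,2],97); t=p[p[:,2]>zt-.006]
        lab=cv2.cvtColor(c["image"],cv2.COLOR_BGR2LAB)[r][p[:,2]>zt-.006].mean(0)
        print(" ",q,round(s["conf"],2),np.round(s["xy"]),"z",np.median(t[:,2]).round(4),"ctr",np.round(rect(t)[0],4),np.round(rect(t)[1]),"mean",t.mean(0)[:2].round(4),lab.round())
for i,(x,y) in enumerate([(.47,.05),(.47,-.01)]):
    p=[x,y,.42]; move_ptp(p,best(p,0.0)); sleep(.3)
    c=capture("wrist"); cv2.imwrite(f"pics/w{i}.png",c["image"]); print("cam",(-c["R"].T@np.ravel(c["t"])).round(3),current_clock())
    for q in["bottle_blue_center","bottle_yellow_center","bottle_red_center"]: cap(c,q,"wrist")
    for s in silhouettes("wrist","case_center")[:2]:
        p=cloud(c)[s["region"]&(c["range_z"]>0)]; z=p[:,2]; m=(z>.025)&(z<.055); print(" case",round(s["conf"],2),s["xy"],np.percentile(z,95),rect(p[m]),np.median(p[m],0))
for n,q,p in(("m","mat",[.47,-.28,.42]),("t","tray_bay",[.44,.3,.42])):
    move_ptp(p,best(p,0.0)); sleep(.3)
    c=capture("wrist"); cv2.imwrite(f"pics/w{n}.png",c["image"]); np.savez(f"w{n}.npz",P=cloud(c),im=c["image"]); print("cam",(-c["R"].T@np.ravel(c["t"])).round(3))
    for s in silhouettes("wrist",q)[:2]:
        p=cloud(c)[s["region"]&(c["range_z"]>0)]; print(q,round(s["conf"],2),s["xy"],rect(p),np.median(p,0))
print(current_clock())
im=[cv2.resize(cv2.imread(f"pics/w{k}.png"),(400,300)) for k in("0","1","m","t")]
cv2.imwrite("pics/quad.png",np.vstack([np.hstack(im[:2]),np.hstack(im[2:])]))
E
```

```text
1.1
cam [0.47  0.129 0.582] 3.8083
  bottle_blue_center 0.89 [359. 164.] z 0.1521 ctr [0.5193 0.0831] [28. 29.] mean [0.5191 0.0836] [ 87. 133.  96.]
  bottle_yellow_center 0.75 [363. 206.] z 0.1401 ctr [0.522  0.0293] [28. 28.] mean [0.5217 0.0294] [143. 120. 182.]
  bottle_yellow_center 0.65 [344. 229.] z 0.0125 ctr [ 0.5059 -0.0235] [31.  8.] mean [ 0.5061 -0.0232] [ 76. 164. 153.]
  bottle_red_center 0.85 [363. 243.] z 0.1282 ctr [ 0.5259 -0.0103] [28. 63.] mean [ 0.5262 -0.0261] [ 89. 169. 158.]
  bottle_red_center 0.63 [321. 312.] z 0.1162 ctr [ 0.4677 -0.1297] [29. 27.] mean [ 0.4685 -0.1283] [117. 100. 129.]
  bottle_red_center 0.62 [276. 242.] z 0.1162 ctr [ 0.4058 -0.0239] [27. 27.] mean [ 0.4059 -0.0239] [ 83. 154. 108.]
 case 0.65 [382.0, 30.1] 0.017646393629616924 (array([0., 0.]), (0.0, 0.0), 0.0) [nan nan nan]
cam [0.469 0.07  0.582] 4.7083
  bottle_blue_center 0.43 [358. 182.] z 0.0123 ctr [ 0.5198 -0.0178] [50. 24.] mean [ 0.5211 -0.0134] [ 83. 167. 156.]
  bottle_yellow_center 0.6 [363. 162.] z 0.1401 ctr [0.5221 0.0286] [28. 28.] mean [0.5217 0.0289] [150. 119. 184
[... 622 characters left out ...]
73482131958008, 13.26224136352539), 21.525455474853516) [ 0.51701993 -0.01068542  0.04244657]
cam [ 0.47  -0.2    0.583]
mat 0.57 [345.6, 186.0] (array([ 0.51186197, -0.28793216]), (121.11038208007812, 241.41775512695312), 83.45040130615234) [ 0.51002696 -0.28421788  0.0033034 ]
cam [0.44  0.379 0.582]
tray_bay 0.96 [350.8, 181.9] (array([0.48995056, 0.29740964]), (175.8129425048828, 206.40988159179688), 81.20850372314453) [0.48798853 0.30356026 0.00361301]
tray_bay 0.36 [380.6, 425.6] (array([ 0.52680481, -0.03187175]), (20.060060501098633, 27.821979522705078), 87.11400604248047) [ 0.52626682 -0.03029263  0.12853704]
8.8417
  return _methods._mean(a, axis=axis, dtype=dtype,
  ret = um.true_divide(
```

View pics/quad.png

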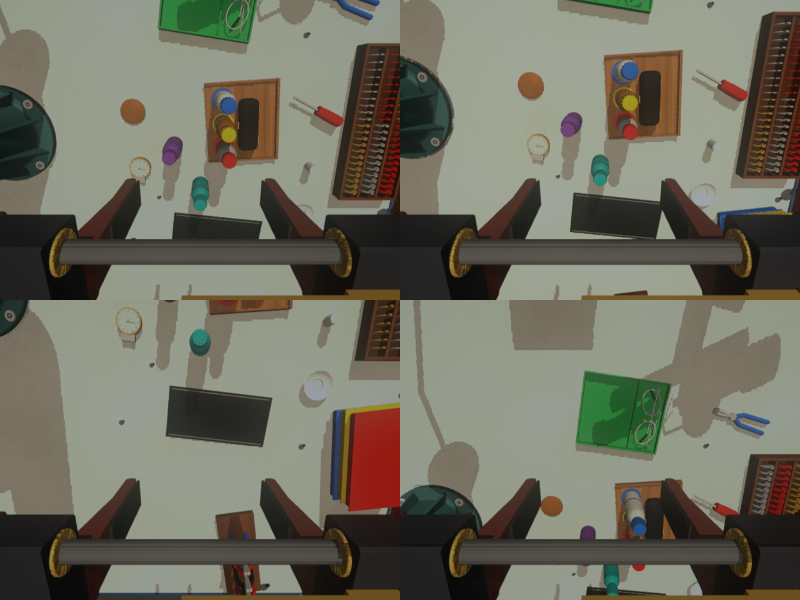

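```bash
cat >> h.py <<'E'
MAT=np.array([.5119,-.2879]); MU=np.array([np.cos(np.deg2rad(-6.55)),np.sin(np.deg2rad(-6.55))])
B=dict(red=(np.array([.5261,-.0274]),.128,MAT-.07*MU),yellow=(np.array([.5222,.0287]),.140,MAT),blue=(np.array([.5191,.0838]),.152,MAT+.07*MU))
def carry(src,dst,zs,zd,lift=.165,op=.05,a=0.):
    "grasp with TCP at zs over src, set down with TCP at zd over dst"
    q=best([*src,zs+lift],a)
    move_ptp([*src,zs+lift],q); move_gripper(op)
    hit=servo_line([*src,zs],q,rate=.2,contact_N=8)
    if hit: print("contact on approach",current_position(),current_force()); raise SystemExit
    move_gripper(0); g=current_finger_gap(); print("gap",round(g,4),"F",current_grip_force())
    servo_line([*src,zs+lift],q,rate=.25)
    if g<.02: raise SystemExit("missed")
    q2=best([*dst,zd+lift],a)
    move_ptp([*dst,zd+lift],q2); print("held",round(current_finger_gap(),4))
    servo_line([*dst,zd+.008],q2,rate=.2); hit=servo_line([*dst,zd-.003],q2,rate=.02,contact_N=4)
    print("down",hit,np.round(current_position(),4)-np.r_[0,0,zd]); move_gripper(op)
    servo_line([*dst,zd+lift],q2,rate=.3); print("t",current_clock())
E
python3 - <<'E'
from h import *
d=np.load("wt.npz"); P=d["P"]; im=d["im"].astype(int)
g=(im[...,1]>im[...,2]*1.5)&(im[...,1]>im[...,0]*1.3)&(P[...,2]<.03)&(abs(P[...,1]-.3)<.15)
p=P[g]; print("tray outer",rect(p),len(p))
for ang in(-7.,-8.,-9.): pass
c,_,a=rect(p); th=np.deg2rad(a-90 if a>45 else a); M=np.array([[np.cos(th),np.sin(th)],[-np.sin(th),np.cos(th)]])
w=(p[:,:2])@M.T; o=M@c
hi=p[:,2]>.011
for k in(0,1):
    h=np.histogram(w[:,k]-o[k],np.arange(-.12,.1201,.004)); hh=np.histogram((w[:,k]-o[k])[hi],h[1])[0]
    print(k,[(round(x*1000),round(n/max(m,1),2)) for x,m,n in zip(h[1]+.002,h[0],hh) if m>20])
carry(*[B["red"][i] for i in(0,2)],.098,.089)
c=capture("top"); cv2.imwrite("pics/top1.png",c["image"][150:330,230:520])
E
```

```text
tray outer (array([0.48876385, 0.29902658]), (167.13990783691406, 195.72727966308594), 81.3575668334961) 14458
0 [(-98, np.float64(1.0)), (-94, np.float64(0.53)), (-90, np.float64(0.05)), (-86, np.float64(0.05)), (-82, np.float64(0.05)), (-78, np.float64(0.05)), (-74, np.float64(0.05)), (-70, np.float64(0.06)), (-66, np.float64(0.04)), (-62, np.float64(0.05)), (-58, np.float64(0.06)), (-54, np.float64(0.05)), (-50, np.float64(0.06)), (-46, np.float64(0.05)), (-42, np.float64(0.04)), (-38, np.float64(0.05)), (-34, np.float64(0.05)), (-30, np.float64(0.05)), (-26, np.float64(0.05)), (-22, np.float64(0.05)), (-18, np.float64(0.05)), (-14, np.float64(0.06)), (-10, np.float64(0.05)), (-6, np.float64(0.04)), (-2, np.float64(0.05)), (2, np.float64(0.04)), (6, np.float64(0.06)), (10, np.float64(0.05)), (14, np.float64(0.05)), (18, np.float64(0.05)), (22, np.float64(0.05)), (26, np.float64(0.53)), (30, np.float64(0.99)), (34, np.float64(0.06)), (38, np.float64(0.06)), (42, np.float64(0.06)), (46, np.float64(0.07)), (50, np.float64(0.07)), (54, np.float64(0.06)), (58, np.float64(0.07)), (62, n
[... 658 characters left out ...]
), (-14, np.float64(0.08)), (-10, np.float64(0.09)), (-6, np.float64(0.08)), (-2, np.float64(0.08)), (2, np.float64(0.08)), (6, np.float64(0.08)), (10, np.float64(0.08)), (14, np.float64(0.08)), (18, np.float64(0.08)), (22, np.float64(0.08)), (26, np.float64(0.09)), (30, np.float64(0.07)), (34, np.float64(0.08)), (38, np.float64(0.08)), (42, np.float64(0.08)), (46, np.float64(0.08)), (50, np.float64(0.08)), (54, np.float64(0.07)), (58, np.float64(0.08)), (62, np.float64(0.07)), (66, np.float64(0.08)), (70, np.float64(0.07)), (74, np.float64(0.06)), (78, np.float64(0.07)), (82, np.float64(0.8))]
gap 0.0275 F 29.991493821144104
held 0.0275
down True [ 4.429e-01 -2.803e-01  4.000e-04]
t 16.9167
```

Run:
```python
from h import *
for k in("yellow","blue"):
    s,z,d=B[k]; carry(s,d,z-.030,z-.039)
p=[.50,-.06,.42]; move_ptp(p,best(p,0)); sleep(.3); c=capture("wrist"); cv2.imwrite("pics/w5.png",c["image"]); P=cloud(c)
print("cam",(-c["R"].T@np.ravel(c["t"])).round(3))
for q in("case_center","coaster_red","coaster_blue","coaster_yellow"):
    for s in silhouettes("wrist",q)[:2]:
        p=P[s["region"]&(c["range_z"]>0)]; z=p[:,2]
        if q[1]=="a": p=p[(z>.022)&(z<.05)]
        if len(p)>5: print(q,round(s["conf"],2),np.round(s["xy"]),rect(p),np.median(p,0).round(4))
g=(P[...,2]>.022)&(P[...,2]<.06)&(abs(P[...,0]-.58)<.05)&(abs(P[...,1]-.028)<.09); p=P[g]; print("case depth",rect(p),rect(p[p[:,2]>.036]),np.percentile(p[:,2],98))
# caps: second look from depth
for k,(s,z,d) in B.items():
    g=(abs(P[...,2]-(z-.009))<.004)&(np.hypot(P[...,0]-d[0],P[...,1]-d[1])<.04)&(c["range_z"]>0)
    print(k,d.round(4),g.sum(),rect(P[g])[:2] if g.sum()>5 else "")
print(current_clock())
```

```text
gap 0.0274 F 30.00243365764618
held 0.0272
down True [ 5.122e-01 -2.882e-01  4.000e-04]
t 24.5083
gap 0.0273 F 30.00072866678238
held 0.0276
down True [ 5.819e-01 -2.962e-01  4.000e-04]
t 32.45
cam [0.5   0.018 0.582]
case_center 0.79 [376. 117.] (array([0.57909454, 0.02714812]), (48.49250030517578, 116.06713104248047), 1.6629899740219116) [0.577  0.0306 0.0411]
coaster_red 0.76 [341. 159.] (array([ 0.52719635, -0.02806145]), (51.1451416015625, 49.86373519897461), 43.273067474365234) [ 0.5271 -0.0283  0.0121]
coaster_blue 0.89 [337.  78.] (array([0.52036664, 0.08325375]), (49.89631652832031, 51.106788635253906), 36.158443450927734) [0.5201 0.0839 0.0121]
coaster_blue 0.66 [338. 117.] (array([0.52370819, 0.0277886 ]), (49.23666763305664, 50.3438720703125), 89.82199096679688) [0.5235 0.0275 0.0122]
coaster_yellow 0.8 [340. 116.] (array([0.52383807, 0.02786338]), (50.592803955078125, 49.15715408325195), 0.16222795844078064) [0.5236 0.0288 0.0122]
case depth (array([0.57950079, 0.02697339]), (49.253150939941406, 119.48786163330078), 0.9203988313674927) (array([0.57855212, 0.0275202 ]), (42.34650802612305, 115.25111389160156), 2.9673049449920654) 0.043740140611020495
red [ 0.4424 -0.2799] 319 (array([ 0.44253061, -0.27999097]), (27.336790084838867, 28.548927307128906))
yellow [ 0.5119 -0.2879] 332 (array([ 0.511789  , -0.28748865]), (28.58133316040039, 28.05182647705078))
blue [ 0.5814 -0.2959] 201 (array([ 0.57613599, -0.29307401]), (20.454570770263672, 21.15581512451172))
34.1083
```

View pics/w5.png

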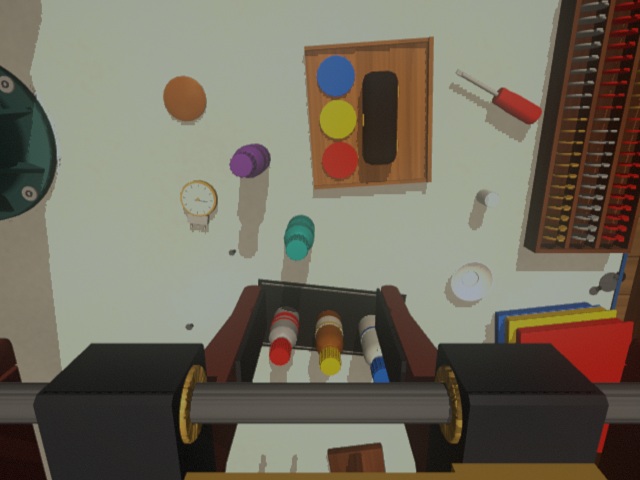

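All three bottles are standing on the mat, at about (281,345), (330,345) and (378,355). The coasters are bare, and the case at (380,117) is clear. Next is the case.

```bash
sed -i 's/op=.05,a=0.):/op=.05,a=0.,a2=None):/; s/q2=best(\[\*dst,zd+lift\],a)/q2=best([*dst,zd+lift],a if a2 is None else a2)/' h.py
python3 - <<'E'
from h import *
carry([.579,.0275],[.4557,.3040],.0145,.0095,lift=.12,op=.066,a=np.deg2rad(2),a2=np.deg2rad(-8.64))
p=[.44,.22,.42]; move_ptp(p,best(p,0)); sleep(.3); c=capture("wrist"); cv2.imwrite("pics/w6.png",c["image"][:300]); P=cloud(c)
g=(P[...,2]>.022)&(P[...,2]<.06)&(abs(P[...,0]-.4557)<.055)&(abs(P[...,1]-.304)<.08); p=P[g]; print(rect(p),rect(p[p[:,2]>.031]),np.percentile(p[:,2],[50,98]))
print(current_clock())
E
```

```text
contact on approach [0.57651349 0.02765083 0.01213523] [-0.71731253  0.61367284  8.09228564]
```

Run:
```python
from h import *
print(current_position(),current_force(),current_finger_gap(),current_clock())
q=best([.579,.0275,.06],np.deg2rad(2)); servo_line([.579,.0275,.05],q,rate=.1)
print(current_position(),current_force(),Ro.from_quat(current_orientation()).as_matrix()[:,1:].round(3).tolist())
c=capture("side"); P=cloud(c)
for s in silhouettes("side","case_center")[:1]:
    p=P[s["region"]&(c["range_z"]>0)];p=p[p[:,2]>.03]; print(s["conf"],rect(p))
cv2.imwrite("pics/s2.png",cv2.resize(c["image"][130:330,250:450],None,fx=3,fy=3))
```

```text
[0.57651349 0.02765083 0.01213523] [-0.71731253  0.61367284  8.09228564] 0.06592292285809594 36.4
[0.57908401 0.02748127 0.05018395] [ 0.35168639 -0.16437383 -0.55600987] [[0.999, 0.001], [0.035, -0.0], [0.001, -1.0]]
0.65 (array([0.57693005, 0.02369107]), (44.018280029296875, 117.03007507324219), 3.4555599689483643)
```

View pics/s2.png

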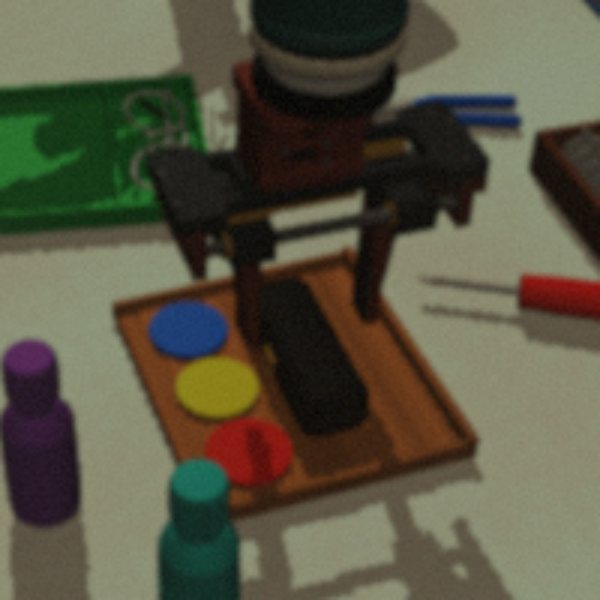

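The case is undisturbed at (325,360). The finger only brushed the coaster through overshoot, so I'll retry a little higher with a slow final approach.

```bash
sed -i 's/    hit=servo_line(\[\*src,zs\],q,rate=.2,contact_N=8)/    servo_line([*src,zs+.025],q,rate=.2); hit=servo_line([*src,zs],q,rate=.05,contact_N=8)/' h.py
python3 - <<'E'
from h import *
carry([.579,.0275],[.4557,.3040],.0165,.0115,lift=.12,op=.066,a=np.deg2rad(2),a2=np.deg2rad(-8.64))
p=[.44,.22,.42]; move_ptp(p,best(p,0)); sleep(.3); c=capture("wrist"); cv2.imwrite("pics/w6.png",c["image"][:300]); P=cloud(c)
g=(P[...,2]>.022)&(P[...,2]<.06)&(abs(P[...,0]-.4557)<.055)&(abs(P[...,1]-.304)<.08); p=P[g]; print(rect(p),rect(p[p[:,2]>.031]),np.percentile(p[:,2],[50,98]))
print(current_clock())
E
```

```text
gap 0.0459 F 29.99805361032486
held 0.0461
down True [4.563e-01 3.043e-01 1.000e-04]
t 43.4667
(array([0.45612228, 0.30418625]), (120.09757232666016, 49.34672546386719), 81.22323608398438) (array([0.45567792, 0.30431854]), (115.52030944824219, 42.08695983886719), 80.99189758300781) [0.03605214 0.03899856]
44.9667
```

View pics/w6.png

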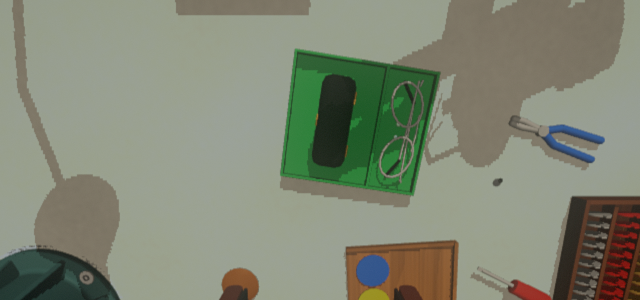

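The case lies centred and aligned in the bay at (334,120), and the frame at (402,130) is untouched. Now the bottles go back.

Run:
```python
from h import *
C=dict(red=[.5267,-.0278],yellow=[.523,.0283],blue=[.5197,.0837])
for k in("blue","yellow","red"):
    s,z,d=B[k]; carry(d,C[k],z-.039,z-.030)
p=[.50,-.06,.45]; move_ptp(p,best(p,0)); sleep(.3); c=capture("wrist"); P=cloud(c)
for k,(s,z,d) in B.items():
    g=(abs(P[...,2]-z)<.004)&(np.hypot(P[...,0]-s[0],P[...,1]-s[1])<.03)&(c["range_z"]>0)
    print(k,C[k],g.sum(),rect(P[g])[:2])
a=cv2.resize(c["image"][20:260,260:580],(640,480)); cv2.imwrite("pics/w7.png",a)
c=capture("side"); cv2.imwrite("pics/s3.png",cv2.resize(c["image"][130:430,200:500],(600,600))); print(current_clock())
```

```text
gap 0.0277 F 30.000111758708954
held 0.0274
down True [ 5.203e-01  8.380e-02 -1.000e-04]
t 54.3083
gap 0.0274 F 30.00015288591385
held 0.0275
down True [ 5.235e-01  2.830e-02 -1.000e-04]
t 62.5667
gap 0.0276 F 30.000157356262207
held 0.0276
down True [ 0.5277 -0.0279  0.    ]
t 70.475
red [0.5267, -0.0278] 432 (array([ 0.52710291, -0.02906098]), (28.250640869140625, 28.32724380493164))
yellow [0.523, 0.0283] 491 (array([0.52284424, 0.02795561]), (28.231639862060547, 28.74715232849121))
blue [0.5197, 0.0837] 591 (array([0.51983142, 0.08259801]), (28.53936195373535, 29.144760131835938))
71.6667
```

View pics/w7.png

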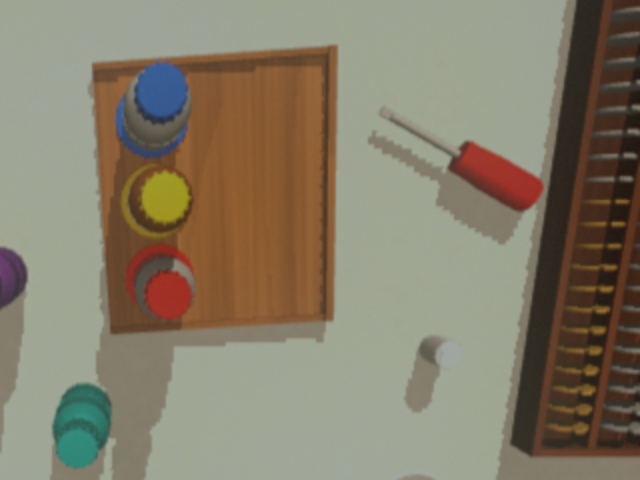

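View pics/s3.png

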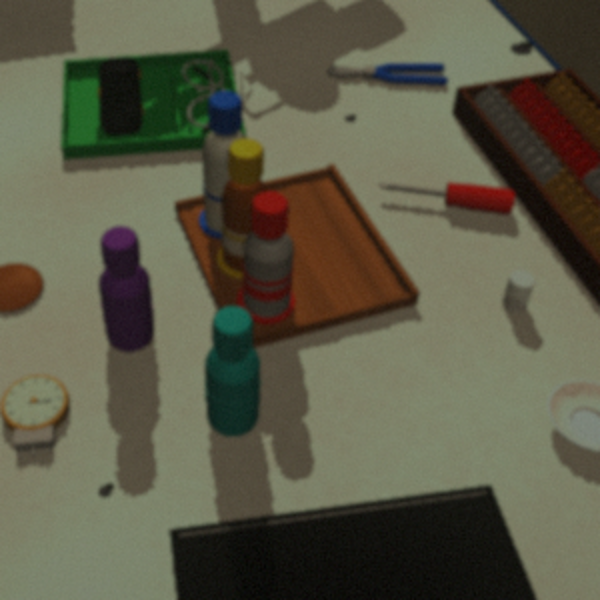

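All three bottles stand upright on their own coasters, blue, yellow and red at (155,110), (160,200) and (163,285), within about 1 mm of centre. The case is in the tray, so I'm handing the job in.

```bash
python3 -c "
from bench import *
print(close_job())"
```

```text
the job is handed in; nothing more can be done
None
```

The job is handed in at about 72 s: the case lies centred lengthwise in the empty tray compartment, each bottle stands upright on the coaster of its own colour, and the frame is untouched; the one slip was a finger brushing a coaster at about 8 N on the first case approach, which moved nothing.

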